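Run a paint sample panel out over the stand's edge and hold it

TASK

Get the paint sample panel ready for its underside to be checked: first turn the knob of the swing stop clockwise until its short tail points at the index stud and leave it there, so the way is clear. Then take hold of the panel and slide it straight out along the stand, without lifting it, until its front edge is level with the pointer of the gauge post. The panel would now tip off the edge by itself, so finish while still holding it there, flat on the stand; do not disturb the tape roll, bottle, tin and bowl.

Things in the scene. Friction and masses are not known exactly. Their poses are not given: they have to be found in the camera images.
- lip (a point): Middle of the outer top edge of the fixed stand, on the centre line of the panel's lane, 90 mm above the table. Black flat top 450 mm long (x), reaching 80 mm to +y and 185 mm to -y of this point, on aluminium legs. Its x axis points outward, the way the panel must slide; z is up. Beyond the edge there is only the table.
- stop (a joint): Angle (rad) of the swing stop on the stand, growing clockwise seen from above; light friction 0.06 N m, travel -0.1 to 1.75. At 0 its long arm points along the stand's +y, across the lane just ahead of the panel; at 1.2 its short tail points at the index stud and the lane is clear. Starts at 0 to 0.4; set it to 1.2.
- stop_grip (a point): On the stop's axis, 127 mm up, where its knob is gripped; turns with it. Knob: upright black bar 14 (x) by 40 (y) by 30 mm high, top 14 mm above and foot 16 mm below this point, on a hub 38 mm across. +y points along bar and long arm (108 mm, lower than the foot), -y along the short tail (38 mm). Axis 35 mm behind the stand's outer edge, 120 mm to -y of the lane's centre.
- stud (a point): Top of the index stud: brass pin 8 mm across, 12 mm high, on the steel disc (104 mm across) under the swing stop, 45 mm from its axis, on the side away from the stand's outer edge.
- board_grip (a point): Centre of the panel's grip: wooden block 60 (x) by 20 (y) by 36 mm high on the panel; this point is 18 mm above the panel's top face. Loose bronze panel 320 (x) by 90 by 10 mm, about 0.4 kg, centre of mass about 170 mm behind its front edge, flat on the stand; x points to its front edge, within a few degrees of the stand's x.
- board_front (a point): Middle of the panel's front edge, on its top face: 280 mm along the panel's x axis from the grip's centre and 18 mm lower.
- mark (a point): Tip of the gauge post's pointer, a steel blade 5 mm thick, 98 mm above the table, 190 to 225 mm beyond the stand's edge, axes parallel to the stand's. The panel's front edge must come level with it along x. It is 75 mm to -y of the lane's centre line, so the panel passes clear. The fixed post, 130 mm high, stands 55 mm further to -y.
- tape: Roll of tape, 76 mm across and 24 mm high, lying on the stand's top at its rear -y corner; origin at its underside. Leave alone.
- cleaner: White bottle, 68 mm across and 190 mm high, on the table; origin at its underside. Leave alone.
- tin: Aluminium tin, 84 mm across and 60 mm high, on the table; origin at its underside. Leave alone.
- bowl: Grey bowl, 100 mm across and 50 mm high, on the table; origin at its underside. Leave alone.
- board: The panel itself (see board_grip and board_front); origin under its centre, 160 mm behind its front edge; x to its front, z up.
- gauge: The gauge post (see mark); origin on the table, on the lane's centre line, level with the pointer along the stand's x axis.
There are look-alikes about, which are no part of the job. Leave any purple or turquoise look-alike of the gauge alone.

How it is judged:
By the outcome, as a careful person would: the job done as asked, in the order asked, and still so for the second after the job is handed in, while the arm keeps its last pose, push and grip.
It also fails if it takes over 51 s, if anything falls off the work surface, if the arm or the gripper's body presses on something with over 40 N, if the wrist force passes 120 N, or if a joint passes its speed limit or range.

ROBOT

A 6-joint arm with a two-finger parallel gripper is mounted at the origin on the work surface. World frame = base frame: x ahead of the robot, y to its left, z up, the work surface at z = 0. Lengths are in m, angles in rad, forces in N, time in s.
With the tool pointing down it reaches from about 0.25 to 0.775 m from the base axis. Payload 8.9 kg.
Tool frame: the origin (TCP) lies midway between the tips of the shut fingers; the grasp point (between the pads) lies 19 mm behind it; z points along the fingers, y is the direction in which the jaws open and shut (so a half turn about z gives the same grasp; the last joint's range is limited). The gripper opens to 85 mm and grips with 20 to 120 N. Pads are 22 mm wide; open, the fingers measure 114 mm over their backs; the gripper's body (76 mm by 85 mm) begins 54 mm behind the grasp point. The pads swing forward as they close: fully open they stand 13 mm farther back than shut.
Start: joints at [-1.392, 0.291, -0.153, 1.127, 0, 1.431], TCP at [0.164, -0.499, 0.231] pointing down, gripper open.
Joint ranges: [-2.52, 2.52], [-0.91, 1.74], [-1.3, 1.37], [-1.96, 2.02], [-1.52, 1.47], [-3.14, 3.14]. Speed limits (rad/s): [2.22, 2.22, 2.79, 3.14, 3.14, 3.14].

INTERFACE

Orientations are given as a unit quaternion [w, x, y, z].
In Python, from rig import status, viewer, job_done gives the robot as it stands.
- The arm moves only by the shell command python3 -m handwheel 'ROWS'. ROWS is a JSON object of lists of equal length, an entry for each row: "linear": the shift along the world's x, y, z in units of 0.2 m (1.0 is 0.2 m), a list of three; "twist": the turn, a rotation vector about the world's x, y, z in units of 180 degrees (1.0 is 180 degrees), a list of three; "jaw": the opening, from 0 (shut) to 1 (fully open). A call has 1 to 5 rows; each row is the pose to reach, as a shift and turn from the pose commanded when the call began, turning the shorter way round; what a row does not reach only later rows make up. A row lasts 1/10 s, in which the tool goes at most 50 mm and 8.59 degrees, less where a joint would pass 70% of its speed; a pose out of reach is approached as far as the arm can. A call with a number of a shift or a turn outside -1 to 1 is refused whole. A call with a gripper value outside its range is refused whole. The fingers move at their own pace and stop on an object; the grip force is fixed at half the most. Time passes only in rows, so rows that repeat a pose let the fingers close. It gives the time, the measured TCP pose, the force and the opening at its end, in the units of the state.
- status.get_state(): the state, without advancing time (a new reading comes with each control period).
- viewer.read_camera(name): name is "scene" or "top" or "wrist"; returns a dict with "image" (420x560x3 uint8, blue, green, red), "K" (3x3 intrinsics, pixels), "T" (4x4, takes a point from camera to world coordinates). Camera axes: x right, y up, looking along -z (the intrinsics and any distortion apply to the point x, -y, -z); pixel columns grow to the right and rows downward; lengths in m; the calibration is good to about 2 mm. A picture is of the moment at which its call begins. There is no depth.
- job_done(): hands the job in, once; it reports no verdict.
The state is a dict: "time_s": time; "joint_pos": joint angles; "joint_vel": joint speeds; "joint_torque": joint torques, N m; "ee_pos": TCP position; "tool_rot": TCP orientation; "force": force on the tool from outside, world axes, zero at the start; "ft_torque": the same for the moment, N m; "width": opening from 0.0 (shut) to 1.0 (fully open).
Only numpy, scipy, OpenCV 4.12 (cv2) and the standard library are available. Lean on these libraries where they do the work, as an engineer would, in place of code of your own. Each camera call takes 0.05 s, during which the arm holds its last target. There are 200 camera calls.

## Working session

There is one attempt and no reset: what is moved stays moved. The work goes in short steps, Python scripts to look and compute and a shell command to move; the robot and the scene stay as the last step left them, time stands still between calls to the robot, and variables do not carry over. Pictures are saved under pics/ and viewed, about 8 in all and at most 12, crops included, and the job is handed in when it is done.

```bash
mkdir -p pics; ls; python3 - <<'E'
from rig import status, viewer
import cv2,numpy as np
s=status.get_state();print({k:np.round(v,3).tolist() for k,v in s.items()})
for n in("scene","top"):
    r=viewer.read_camera(n);cv2.imwrite(f"pics/{n}0.png",r["image"]);np.savez(f"pics/{n}0.npz",K=r["K"],T=r["T"]);print(n,r["K"].round(1).tolist(),r["T"].round(3).tolist(),r.keys())
E
```

```text
pics
{'time_s': 0.0, 'joint_pos': [-1.392, 0.291, -0.154, 1.127, -0.0, 1.432], 'joint_vel': [-0.0, 0.001, 0.002, 0.001, 0.0, -0.001], 'joint_torque': [-0.0, -53.714, 33.138, 0.016, 0.0, -0.0], 'ee_pos': [0.164, -0.498, 0.231], 'tool_rot': [-0.001, 0.987, 0.158, -0.0], 'force': [0.531, -0.228, 0.235], 'ft_torque': [0.008, -0.015, -0.054], 'width': 0.998}
scene [[449.9, 0.0, 283.0], [0.0, 449.9, 210.8], [0.0, 0.0, 1.0]] [[-0.658, -0.563, 0.501, 1.202], [0.753, -0.48, 0.45, 0.641], [-0.013, 0.673, 0.739, 1.142], [0.0, 0.0, 0.0, 1.0]] dict_keys(['image', 'K', 'T'])
top [[456.4, 0.0, 276.2], [0.0, 456.4, 211.5], [0.0, 0.0, 1.0]] [[-0.016, 0.993, -0.113, 0.32], [-1.0, -0.016, -0.003, 0.004], [-0.004, 0.113, 0.994, 1.69], [0.0, 0.0, 0.0, 1.0]] dict_keys(['image', 'K', 'T'])
```

View pics/scene0.png

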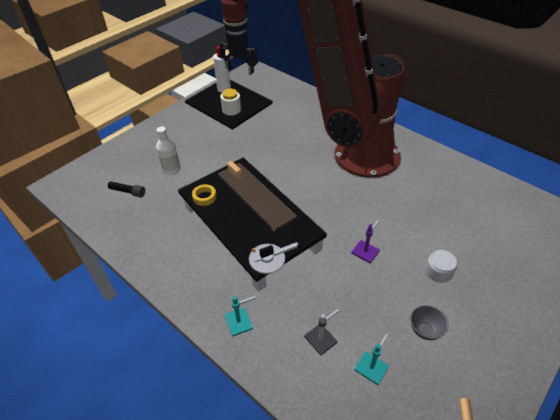

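View pics/top0.png

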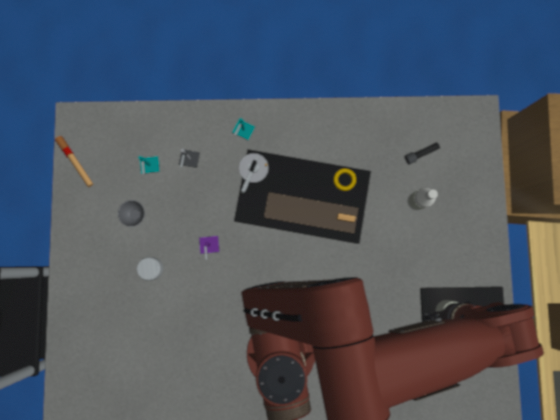

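Scene shows the stand with panel (245,195), swing stop (267,257) and tape (204,195). Gauge candidates in the top view: purple (208,245), turquoise (245,129) and (149,164), grey (188,158). The grey one fits: it is steel, beyond the outer edge, on the stop's side of the lane. Next I'll measure and make one enlarged crop.

```bash
cat > h.py <<'E'
import numpy as np,cv2
from scipy.spatial.transform import Rotation as R
from rig import status, viewer
def load(n):
    d=np.load(f"pics/{n}.npz");return cv2.imread(f"pics/{n}.png"),d["K"],d["T"]
def shot(cam,n):
    r=viewer.read_camera(cam);cv2.imwrite(f"pics/{n}.png",r["image"]);np.savez(f"pics/{n}.npz",K=r["K"],T=r["T"]);return r["image"],r["K"],r["T"]
def ray(px,K,T):
    u=np.atleast_2d(np.asarray(px,float));d=np.c_[(u[:,0]-K[0,2])/K[0,0],-(u[:,1]-K[1,2])/K[1,1],-np.ones(len(u))]
    return T[:3,3],d@T[:3,:3].T
def plane(px,z,K,T):
    o,d=ray(px,K,T);return o+d*((z-o[2])/d[:,2])[:,None]
def proj(P,K,T):
    c=(np.atleast_2d(P)-T[:3,3])@T[:3,:3];return np.c_[K[0,2]-K[0,0]*c[:,0]/c[:,2],K[1,2]+K[1,1]*c[:,1]/c[:,2]]
E
python3 - <<'E'
from h import *
im,K,T=load("top0")
def big(m,n=1):
    c,_=cv2.findContours(m.astype(np.uint8),0,2);return sorted(c,key=cv2.contourArea)[-n:]
roi=np.zeros(im.shape[:2],bool);roi[140:250,225:380]=1
hsv=cv2.cvtColor(im,cv2.COLOR_BGR2HSV)
table=(im.max(2)>70)
# stand: whole silhouette = dark, closed
m=cv2.morphologyEx(((im.max(2)<40)&roi).astype(np.uint8),cv2.MORPH_CLOSE,np.ones((25,25)))
c=big(m)[0];P=plane(c[:,0],.09,K,T)[:,:2].astype(np.float32)
r=cv2.minAreaRect(P);print("stand",r,cv2.boxPoints(r).round(3).tolist())
b=((hsv[...,0]<20)&(hsv[...,1]>50)&(im.max(2)>50)&roi);b[:190]=0
c=big(cv2.morphologyEx(b.astype(np.uint8),cv2.MORPH_CLOSE,np.ones((5,5))))[0];P=plane(c[:,0],.1,K,T)[:,:2].astype(np.float32)
r=cv2.minAreaRect(P);print("board",r,cv2.boxPoints(r).round(3).tolist())
for n,p,z in[("postgrey",(188,158),.0),("hub",(253,168),.095),("grip",(347,217),.136)]:print(n,plane(p,z,K,T).round(3))
a=cv2.resize(im[110:260,130:380],None,fx=3.2,fy=3.2,interpolation=2)
s,_,_=load("scene0");e=cv2.resize(s[220:360,200:400],None,fx=4,fy=4,interpolation=2)
cv2.imwrite("pics/c1.png",a);cv2.imwrite("pics/c2.png",e)
E
```

```text
stand ((0.557981014251709, -0.08467409014701843), (0.4368189871311188, 0.25473731756210327), 78.84262084960938) [[0.39100000262260437, -0.27399998903274536], [0.640999972820282, -0.3240000009536743], [0.7250000238418579, 0.10499999672174454], [0.4749999940395355, 0.15399999916553497]]
board ((0.496547669172287, -0.1136326938867569), (0.32196858525276184, 0.09008845686912537), 79.22274780273438) [[0.421999990940094, -0.2630000114440918], [0.5109999775886536, -0.2800000011920929], [0.5709999799728394, 0.035999998450279236], [0.4819999933242798, 0.05299999937415123]]
postgrey [[0.722 0.339 0.   ]]
hub [[0.659 0.089 0.095]]
grip [[ 0.475 -0.233  0.136]]
```

View pics/c2.png

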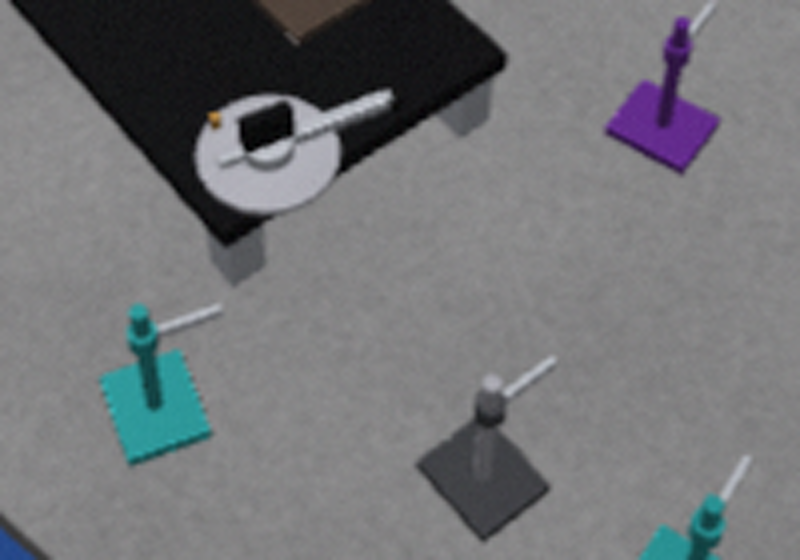

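Crop: the grey gauge's pointer tip is at (555,357) in the crop, i.e. scene (338.7,309.2). The post is grey steel, while the others are purple or turquoise, so this is the one. The stud is at crop (214,118), and the knob bar (267,125) with its arm runs up to the right. I'll move above the stop now.

```bash
python3 -m handwheel '{"linear":[[0.12,0.15,0.09],[0.25,0.3,0.18],[0.37,0.44,0.27],[0.5,0.59,0.36],[0.62,0.73,0.45]],"twist":[[0,0,0.04],[0,0,0.08],[0,0,0.12],[0,0,0.16],[0,0,0.195]],"jaw":[1,1,1,1,1]}'
python3 -m handwheel '{"linear":[[0.12,0.15,0],[0.25,0.3,0],[0.37,0.44,0],[0.5,0.59,0],[0.62,0.73,0]],"twist":[[0,0,0.04],[0,0,0.08],[0,0,0.12],[0,0,0.16],[0,0,0.195]],"jaw":[1,1,1,1,1]}'
python3 -m handwheel '{"linear":[[0.12,0.15,0],[0.25,0.3,0],[0.37,0.44,0],[0.5,0.59,0],[0.62,0.73,0]],"twist":[[0,0,0.04],[0,0,0.08],[0,0,0.12],[0,0,0.16],[0,0,0.195]],"jaw":[1,1,1,1,1]}'
python3 -m handwheel '{"linear":[[0.12,0.15,0],[0.25,0.3,0],[0.37,0.44,0],[0.5,0.59,0],[0.5,0.73,0]],"twist":[[0,0,0.04],[0,0,0.08],[0,0,0.12],[0,0,0.16],[0,0,0.195]],"jaw":[1,1,1,1,1]}'
python3 - <<'E'
from h import *
im,K,T=shot("wrist","w1");print(K.round(1).tolist(),T.round(3).tolist())
s=status.get_state();print(s["time_s"],s["ee_pos"].round(4) if hasattr(s["ee_pos"],"round") else s["ee_pos"],s["tool_rot"],s["joint_pos"])
E
```

```text
time_s: 0.6
ee_pos: [0.2887, -0.3511, 0.3219]
tool_rot: [-0.0, 0.893, 0.451, 0.0]
force: [0.6, -0.4, 0.1]
width: 0.998
time_s: 1.1
ee_pos: [0.4128, -0.2051, 0.3212]
tool_rot: [-0.0, 0.715, 0.699, 0.0]
force: [0.5, -1.0, 0.1]
width: 0.997
time_s: 1.6
ee_pos: [0.5369, -0.0591, 0.321]
tool_rot: [-0.0, 0.471, 0.882, -0.0]
force: [-0.6, -1.1, 0.3]
width: 1.0
time_s: 2.1
ee_pos: [0.6379, 0.0867, 0.3194]
tool_rot: [-0.001, 0.183, 0.983, -0.0]
force: [-1.2, -0.1, -0.5]
width: 0.996
[[308.0, 0.0, 285.4], [0.0, 308.0, 212.3], [0.0, 0.0, 1.0]] [[0.36, -0.883, -0.3, 0.559], [0.933, 0.341, 0.116, 0.116], [-0.0, -0.322, 0.947, 0.463], [0.0, 0.0, 0.0, 1.0]]
2.15 [0.6365 0.0907 0.3197] [-1.15496667e-03  1.78600092e-01  9.83920751e-01  7.92906385e-04] [0.02684576 0.51272349 0.41242532 1.47243406 0.00202556 0.38597112]
```

View pics/w1.png

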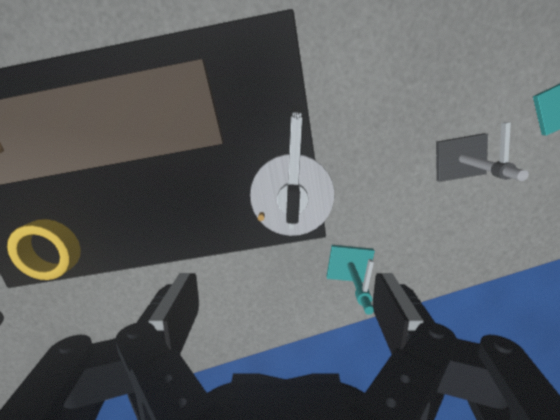

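Wrist view: stop disc centre about (292,195), knob bar (293,204), arm tip (297,114), stud (262,216). Stand outer corners are (293,11) and (325,237), panel front corners (203,61) and (221,143), grey pointer tip (505,124).

```bash
python3 - <<'E'
from h import *
im,K,T=load("w1")
g=im.max(2)
# knob bar
m=(g<60).astype(np.uint8);m[:180]=0;m[228:]=0;m[:,:278]=0;m[:,308:]=0
n,l,st,ce=cv2.connectedComponentsWithStats(m)
for i in range(1,n):
    if st[i,4]>60 and st[i,0]>279:print("dark",st[i],ce[i].round(1))
w=lambda p,z:plane(p,z,K,T)[:,:2]
# disc ellipse
m=cv2.morphologyEx(((g>110)).astype(np.uint8),cv2.MORPH_OPEN,np.ones((5,5)));m[:150]=0;m[242:]=0;m[:,:240]=0;m[:,340:]=0
m=cv2.morphologyEx((g>95).astype(np.uint8),cv2.MORPH_OPEN,np.ones((15,15)))
c,_=cv2.findContours(m,0,2)
for k in c:
    (x,y),_=cv2.minEnclosingCircle(k)
    if 270<x<315 and 170<y<220: 
        h=cv2.convexHull(k)
        for z in(.09,.094,.098):print("disc",z,cv2.minEnclosingCircle(w(h[:,0],z).astype(np.float32)))
co=w([(293,10),(325.5,237)],.09);print("edge",co,np.linalg.norm(co[0]-co[1]))
pc=w([(203.5,60.5),(221.5,143.5)],.1);print("panel front",pc,np.linalg.norm(pc[0]-pc[1]))
for n,p,z in[("armtip",(297,114),.105),("bar",(293,204),.134),("stud",(262,215.5),.108),("tip",(505,124),.098)]:print(n,w([p],z))
# subtle: tip triangulated
S=load("scene0");o1,d1=ray([(505,124)],K,T);o2,d2=ray([(338.7,309.2)],S[1],S[2])
A=np.c_[d1[0],-d2[0]];t=np.linalg.lstsq(A,o2-o1,rcond=None)[0];print("tri tip",o1+t[0]*d1[0],o2+t[1]*d2[0])
a=cv2.resize(im[100:250,230:350],None,fx=5,fy=5,interpolation=2)[:,:]
b=cv2.resize(im[100:200,420:540],None,fx=5,fy=5,interpolation=2)
cv2.imwrite("pics/c3.png",cv2.resize(np.vstack([a,b]),None,fx=.48,fy=.48) if 0 else np.hstack([cv2.resize(a,(400,500)),cv2.resize(b,(400,333)) if 0 else np.vstack([cv2.resize(b,(400,333)),np.zeros((167,400,3),np.uint8)])]))
E
```

```text
dark [288 186  11  36 323] [292.7 203.4]
disc 0.09 ((0.7264243960380554, 0.12432354688644409), 0.4470483064651489)
disc 0.094 ((0.724625825881958, 0.12423841655254364), 0.44225817918777466)
disc 0.098 ((0.722827136516571, 0.12415328621864319), 0.4374680519104004)
edge [[0.47119551 0.15846812]
 [0.7279437  0.10747335]] 0.2617634435804348
panel front [[0.4827106  0.05184394]
 [0.56864932 0.03306433]] 0.08796668636499506
armtip [[0.56944454 0.12583725]]
bar [[0.6568932  0.08745574]]
stud [[0.66479328 0.04462262]]
tip [[0.66524886 0.34367796]]
tri tip [0.66503021 0.34321196 0.09874877] [0.66320691 0.34483966 0.09922936]
```

View pics/c3.png

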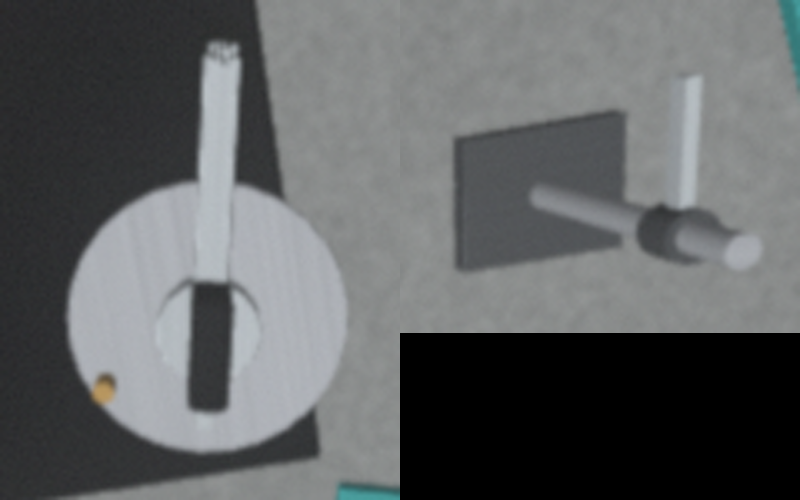

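```bash
python3 - <<'E'
from h import *
im,K,T=load("w1")
for p,z in(([(293.6,181),(296.5,118)],.105),([(292.4,222),(293.3,190)],.141)):
    P=plane(p,z,K,T)[:,:2];d=P[1]-P[0];print(P,np.linalg.norm(d),np.degrees(np.arctan2(d[1],d[0])))
q=status.get_state()["tool_rot"];r=R.from_quat(np.roll(q,-1)).as_matrix();print(np.degrees(np.arctan2(r[1],r[0])),r[2])
E
```

```text
[[0.639055   0.09564737]
 [0.57321977 0.12384001]] 0.07161775057006216 156.81792626498978
[[0.67425634 0.08002887]
 [0.64012995 0.09394222]] 0.036853649751879956 157.8192413787641
[159.42360419  69.4234361  135.2414277 ] [ 0.00255602  0.00114776 -0.99999607]
```

```bash
python3 -m handwheel '{"linear":[[0.105,-0.02,-0.1],[0.105,-0.02,-0.3],[0.105,-0.02,-0.5],[0.105,-0.02,-0.65],[0.105,-0.02,-0.65]],"twist":[[0,0,-0.012],[0,0,-0.012],[0,0,-0.012],[0,0,-0.012],[0,0,-0.012]],"jaw":[1,1,1,1,1]}'
python3 - <<'E'
from h import *
im,K,T=shot("wrist","w2")
s=status.get_state();print(s["ee_pos"])
r=R.from_quat(np.roll(s["tool_rot"],-1)).as_matrix();print(np.degrees(np.arctan2(r[1],r[0])))
E
```

```text
time_s: 2.65
ee_pos: [0.6539, 0.0811, 0.1866]
tool_rot: [-0.004, 0.204, 0.979, -0.001]
force: [-0.1, 0.0, -0.1]
width: 1.002
[0.65550986 0.08115834 0.18971475]
[ 156.4239419    66.42434351 -179.03272012]
```

View pics/w2.png

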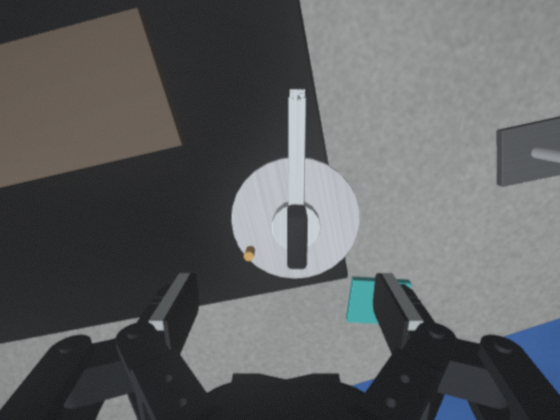

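Closer view: the knob bar runs from (297,206) to (297,267), stud (249,255), upright in the image, so the jaws are aligned. I'll compute the residual.

```bash
python3 - <<'E'
from h import *
im,K,T=load("w2")
P=plane([(297,267),(297,211)],.141,K,T)[:,:2];d=P[1]-P[0];print(P,P.mean(0),np.linalg.norm(d),np.degrees(np.arctan2(d[1],d[0])))
P=plane([(296,195),(297.5,100)],.105,K,T)[:,:2];d=P[1]-P[0];print(np.degrees(np.arctan2(d[1],d[0])))
print("stud",plane([(249,255)],.108,K,T))
print("edge",plane([(302,0),(346.5,277)],.09,K,T))
s=status.get_state();print(s["ee_pos"])
E
```

```text
[[0.67443937 0.07969737]
 [0.63692945 0.09553524]] [0.65568441 0.08761631] 0.04071648580122018 157.1089935385042
156.17598536007733
stud [[0.66615349 0.04266385 0.108     ]]
edge [[0.51713288 0.1515433  0.09      ]
 [0.72718645 0.10680446 0.09      ]]
[0.65550986 0.08115834 0.18971475]
```

```bash
python3 -m handwheel '{"linear":[[0,0.028,0],[0,0.028,-0.12],[0,0.028,-0.25],[0,0.028,-0.38],[0,0.028,-0.38]],"twist":[[0,0,0],[0,0,0],[0,0,0],[0,0,0],[0,0,0]],"jaw":[1,1,1,1,1]}'
python3 -m handwheel '{"linear":[[0,0,0],[0,0,0],[0,0,0],[0,0,0],[0,0,0]],"twist":[[0,0,0],[0,0,0],[0,0,0],[0,0,0],[0,0,0]],"jaw":[0.5,0,0,0,0]}'
python3 -m handwheel '{"linear":[[0,0,0],[0,0,0],[0,0,0],[0,0,0],[0,0,0]],"twist":[[0,0,0],[0,0,0],[0,0,0],[0,0,0],[0,0,0]],"jaw":[0,0,0,0,0]}'
```

```text
time_s: 3.2
ee_pos: [0.6561, 0.0872, 0.1142]
tool_rot: [-0.001, 0.204, 0.979, -0.0]
force: [-0.7, 0.1, -0.9]
width: 0.994
time_s: 3.7
ee_pos: [0.6578, 0.0875, 0.1162]
tool_rot: [0.001, 0.204, 0.979, 0.001]
force: [2.0, 9.8, 15.7]
width: 0.147
time_s: 4.2
ee_pos: [0.6578, 0.0876, 0.1163]
tool_rot: [0.001, 0.204, 0.979, 0.001]
force: [0.9, 3.9, 5.4]
width: 0.153
```

```bash
python3 -m handwheel '{"linear":[[0,0,0.005],[0,0,0.005],[0,0,0.005],[0,0,0.005],[0,0,0.005]],"twist":[[0,0,-0.02],[0,0,-0.05],[0,0,-0.08],[0,0,-0.11],[0,0,-0.14]],"jaw":[0,0,0,0,0]}'
python3 -m handwheel '{"linear":[[0,0,0],[0,0,0],[0,0,0],[0,0,0],[0,0,0]],"twist":[[0,0,-0.03],[0,0,-0.06],[0,0,-0.09],[0,0,-0.12],[0,0,-0.15]],"jaw":[0,0,0,0,0]}'
python3 -m handwheel '{"linear":[[0,0,0],[0,0,0],[0,0,0],[0,0,0],[0,0,0]],"twist":[[0,0,-0.028],[0,0,-0.028],[0,0,-0.028],[0,0,-0.028],[0,0,-0.028]],"jaw":[0,0,0,0,0]}'
python3 - <<'E'
from h import *
im,K,T=shot("wrist","w3")
s=status.get_state();print(s["ee_pos"],s["joint_pos"],s["ft_torque"])
r=R.from_quat(np.roll(s["tool_rot"],-1)).as_matrix();print(np.degrees(np.arctan2(r[1],r[0])))
E
```

```text
time_s: 4.7
ee_pos: [0.6584, 0.0885, 0.1163]
tool_rot: [0.001, 0.414, 0.91, 0.002]
force: [7.6, 8.8, -4.9]
width: 0.152
time_s: 5.2
ee_pos: [0.6594, 0.0891, 0.1164]
tool_rot: [0.001, 0.615, 0.789, 0.003]
force: [12.0, 11.2, -8.1]
width: 0.15
time_s: 5.7
ee_pos: [0.6596, 0.0891, 0.1164]
tool_rot: [0.001, 0.648, 0.762, 0.003]
force: [12.3, 10.3, -8.3]
width: 0.148
[0.65964995 0.08912968 0.11635535] [0.02271913 0.62794453 0.07736386 1.01532609 0.00376946 1.43142228] [ 2.12421785 -2.28586646 -0.0408391 ]
[99.28825201  9.28731321 38.93128402]
```

View pics/w3.png

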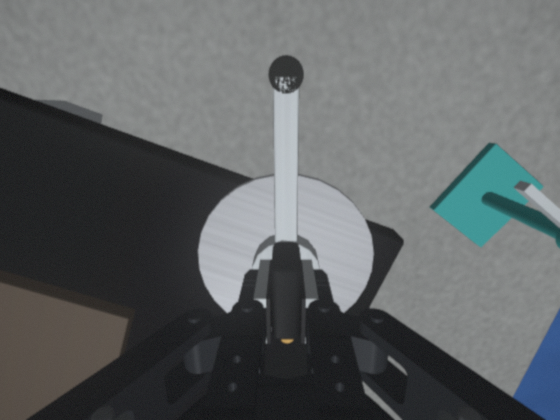

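The stud at (287,341) lies on the arm/tail line (column 286). The arm heads 99.3° in the world, i.e. a stop angle of about 1.21. I'll release and rise.

```bash
python3 -m handwheel '{"linear":[[0,0,0],[0,0,0],[0,0,0],[0,0,0],[0,0,0]],"twist":[[0,0,0],[0,0,0],[0,0,0],[0,0,0],[0,0,0]],"jaw":[0.3,0.6,1,1,1]}'
python3 -m handwheel '{"linear":[[0,0,0.1],[0,0,0.3],[0,0,0.5],[0,0,0.7],[0,0,0.8]],"twist":[[0,0,0],[0,0,0],[0,0,0],[0,0,0],[0,0,0]],"jaw":[1,1,1,1,1]}'
python3 -m handwheel '{"linear":[[-0.1,-0.1,0],[-0.2,-0.3,0],[-0.3,-0.5,0],[-0.4,-0.7,0],[-0.5,-0.9,0]],"twist":[[0,0,-0.02],[0,0,-0.05],[0,0,-0.08],[0,0,-0.11],[0,0,-0.11]],"jaw":[1,1,1,1,1]}'
python3 - <<'E'
from h import *
im,K,T=shot("wrist","w4")
s=status.get_state();print(s["ee_pos"])
r=R.from_quat(np.roll(s["tool_rot"],-1)).as_matrix();print(np.degrees(np.arctan2(r[1],r[0])))
E
```

```text
time_s: 6.25
ee_pos: [0.6569, 0.0867, 0.1163]
tool_rot: [-0.0, 0.648, 0.762, -0.0]
force: [0.9, 0.2, 0.3]
width: 0.958
time_s: 6.75
ee_pos: [0.658, 0.0868, 0.2804]
tool_rot: [0.002, 0.648, 0.762, 0.001]
force: [0.9, 0.4, -0.5]
width: 1.005
time_s: 7.25
ee_pos: [0.556, -0.0945, 0.2765]
tool_rot: [0.0, 0.77, 0.638, 0.0]
force: [0.5, -0.8, 0.3]
width: 1.002
[ 0.55359538 -0.09972658  0.27666475]
[  79.17459011  -10.8255343  -112.71182325]
```

View pics/w4.png

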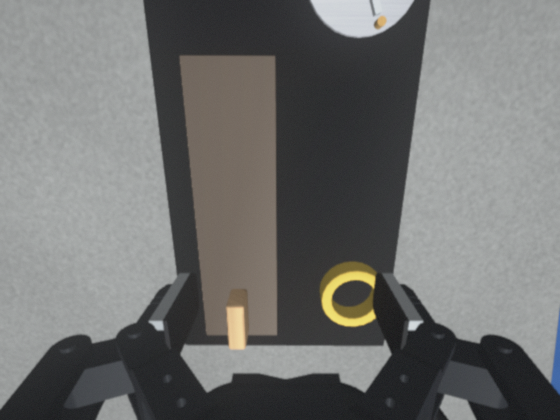

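The wrist shows the panel with front corners (180,56),(275,55) and rear (206,335),(277,335). The block's top face spans about (228–246, 308–349), and the tail and stud are in line at the top right (378,15).

```bash
python3 - <<'E'
from h import *
im,K,T=load("w4")
w=lambda p,z:plane(p,z,K,T)[:,:2]
hs=cv2.cvtColor(im,cv2.COLOR_BGR2HSV);m=((hs[...,0]<20)&(hs[...,1]>90)&(hs[...,2]>120)).astype(np.uint8);m[:280]=0;m[:,:220]=0;m[:,255:]=0
c=max(cv2.findContours(m,0,2)[0],key=cv2.contourArea);print("block px",cv2.boundingRect(c))
P=w(c[:,0],.136).astype(np.float32);r=cv2.minAreaRect(P);print(r)
B=w([(228,308),(246,308),(245,348),(231,349)],.136);print("block",B.mean(0),np.linalg.norm(B[1]-B[0]),np.linalg.norm(B[1]-B[2]))
Q=w([(180,55.5),(275.5,55),(277.5,335.5),(206,336)],.1);print(Q)
ln=lambda a,b:(np.linalg.norm(b-a),np.degrees(np.arctan2(*(b-a)[::-1])))
print("sides",ln(Q[3],Q[0]),ln(Q[2],Q[1]),"front",ln(Q[0],Q[1]))
f=(Q[0]+Q[1])/2;b=(Q[2]+Q[3])/2;print("front mid",f,"grip pred",f+(b-f)/np.linalg.norm(b-f)*.28, ln(b,f))
E=w([(162,346),(384,345)],.09);print("rear edge",E,ln(*E))
E
```

```text
block px (227, 306, 18, 26)
((0.4751615524291992, -0.22076134383678436), (0.03369271010160446, 0.017778340727090836), 83.59784698486328)
block [ 0.47311995 -0.23389441] 0.019656449171411478 0.05447837150520637
[[ 0.48130631  0.05038314]
 [ 0.5692182   0.03409942]
 [ 0.50843754 -0.28150568]
 [ 0.41873158 -0.26532207]]
sides (np.float64(0.32184682545021576), np.float64(78.78892573824719)) (np.float64(0.32140452603364833), np.float64(79.09917874927652)) front (np.float64(0.0894072623202776), np.float64(-10.493832203181821))
front mid [0.52526225 0.04224128] grip pred [ 0.47156686 -0.23256193] (np.float64(0.32162449692327877), np.float64(78.94394557856732))
rear edge [[ 0.35202438 -0.27809364]
 [ 0.64259268 -0.33139557]] (np.float64(0.2954167117236231), np.float64(-10.394784744104387))
```

```bash
python3 -m handwheel '{"linear":[[-0.1,-0.16,0],[-0.2,-0.33,-0.1],[-0.3,-0.5,-0.2],[-0.42,-0.7,-0.3],[-0.42,-0.7,-0.45]],"twist":[[0,0,0],[0,0,0],[0,0,0],[0,0,0],[0,0,0]],"jaw":[0.7,0.7,0.7,0.7,0.7]}'
python3 -m handwheel '{"linear":[[0,0,0],[0,0,0],[0,0,0],[0,0,0],[0,0,0]],"twist":[[0,0,0],[0,0,0],[0,0,0],[0,0,0],[0,0,0]],"jaw":[0.7,0.7,0.7,0.7,0.7]}'
python3 - <<'E'
from h import *
im,K,T=shot("wrist","w5")
s=status.get_state();print(s["ee_pos"])
r=R.from_quat(np.roll(s["tool_rot"],-1)).as_matrix();print(np.degrees(np.arctan2(r[1],r[0])))
hs=cv2.cvtColor(im,cv2.COLOR_BGR2HSV);m=((hs[...,0]<20)&(hs[...,1]>90)&(hs[...,2]>90)).astype(np.uint8)
c=max(cv2.findContours(m,0,2)[0],key=cv2.contourArea);print("block px",cv2.boundingRect(c),plane([np.array(cv2.boundingRect(c)[:2])+np.array(cv2.boundingRect(c)[2:])/2],.13,K,T))
E
```

```text
time_s: 7.8
ee_pos: [0.4715, -0.2376, 0.1868]
tool_rot: [0.002, 0.771, 0.637, -0.0]
force: [1.5, 0.6, 0.2]
width: 0.7
time_s: 8.3
ee_pos: [0.4739, -0.2328, 0.1872]
tool_rot: [0.001, 0.769, 0.639, 0.0]
force: [0.3, -0.6, 0.3]
width: 0.701
[ 0.47368559 -0.23286459  0.18702311]
[ 79.46238629 -10.5375847  -32.91574303]
block px (271, 193, 28, 79) [[ 0.47188296 -0.23348934  0.13      ]]
```

View pics/w5.png

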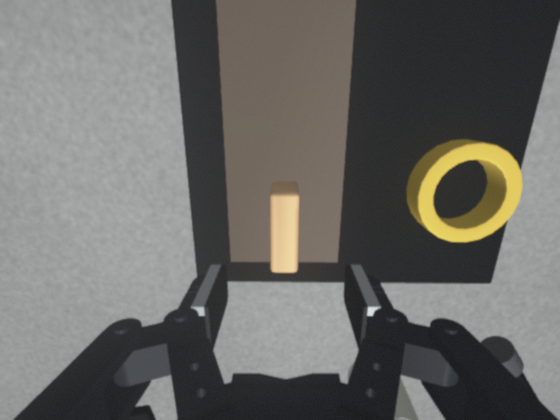

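Block at columns 271–299, centred between the fingers, with the tape (465,190) well clear. Descend and grip.

```bash
python3 -m handwheel '{"linear":[[-0.006,0,-0.1],[-0.006,0,-0.2],[-0.006,0,-0.3],[-0.006,0,-0.4],[-0.006,0,-0.4]],"twist":[[0,0,-0.002],[0,0,-0.002],[0,0,-0.002],[0,0,-0.002],[0,0,-0.002]],"jaw":[0.7,0.7,0.7,0.7,0.7]}'
python3 -m handwheel '{"linear":[[0,0,0],[0,0,0],[0,0,0],[0,0,0],[0,0,0]],"twist":[[0,0,0],[0,0,0],[0,0,0],[0,0,0],[0,0,0]],"jaw":[0.4,0.2,0,0,0]}'
python3 -m handwheel '{"linear":[[0,0,0],[0,0,0],[0,0,0],[0,0,0],[0,0,0]],"twist":[[0,0,0],[0,0,0],[0,0,0],[0,0,0],[0,0,0]],"jaw":[0,0,0,0,0]}'
python3 - <<'E'
from h import *
im,K,T=shot("wrist","w6");shot("scene","s6")
s=status.get_state();print(s["ee_pos"],s["force"],s["ft_torque"],s["width"])
E
```

```text
time_s: 8.85
ee_pos: [0.4706, -0.232, 0.1045]
tool_rot: [-0.002, 0.771, 0.637, -0.001]
force: [-0.4, 0.4, -0.3]
width: 0.701
time_s: 9.35
ee_pos: [0.4727, -0.2336, 0.1076]
tool_rot: [0.001, 0.771, 0.636, 0.0]
force: [0.1, 0.9, 5.7]
width: 0.222
time_s: 9.85
ee_pos: [0.4727, -0.2336, 0.1076]
tool_rot: [0.001, 0.771, 0.636, 0.0]
force: [-0.1, 1.2, 6.5]
width: 0.223
[ 0.47272832 -0.23359504  0.10764391] [-0.05441835 -0.14017479  5.99052311] [ 0.19037609  0.09447358 -0.07577943] 0.22427574854217697
```

```bash
python3 -m handwheel '{"linear":[[0.012,0.061,0],[0.036,0.184,0],[0.06,0.307,0],[0.084,0.43,0],[0.12,0.613,0]],"twist":[[0,0,0],[0,0,0],[0,0,0],[0,0,0],[0,0,0]],"jaw":[0,0,0,0,0]}'
python3 -m handwheel '{"linear":[[0.024,0.123,0],[0.048,0.245,0],[0.072,0.368,0],[0.096,0.491,0],[0.12,0.613,0]],"twist":[[0,0,0],[0,0,0],[0,0,0],[0,0,0],[0,0,0]],"jaw":[0,0,0,0,0]}'
python3 -m handwheel '{"linear":[[0.012,0.061,0],[0.024,0.123,0],[0.03,0.153,0],[0.03,0.153,0],[0.03,0.153,0]],"twist":[[0,0,0],[0,0,0],[0,0,0],[0,0,0],[0,0,0]],"jaw":[0,0,0,0,0]}'
python3 - <<'E'
from h import *
im,K,T=shot("wrist","w7");s,K2,T2=shot("scene","s7");shot("top","t7")
st=status.get_state();print(st["ee_pos"],st["force"],st["ft_torque"],st["width"])
tip=[.665,.3435,.098];p=proj(tip,K,T)[0];q=proj(tip,K2,T2)[0];print(p,q)
a=cv2.resize(s[190:360,190:390],None,fx=2.2,fy=2.2,interpolation=2)
b=cv2.resize(im,(440,330))
o=np.zeros((374,880,3),np.uint8);o[:,:440]=a;o[:330,440:]=b;cv2.imwrite("pics/c7.png",cv2.resize(o,(800,340)))
E
```

```text
time_s: 10.45
ee_pos: [0.497, -0.1117, 0.1077]
tool_rot: [0.002, 0.772, 0.636, -0.0]
force: [-0.3, -3.7, 4.7]
width: 0.226
time_s: 10.95
ee_pos: [0.5209, 0.0119, 0.1076]
tool_rot: [0.002, 0.772, 0.636, 0.0]
force: [-1.6, -6.0, 6.0]
width: 0.221
time_s: 11.45
ee_pos: [0.527, 0.0432, 0.1077]
tool_rot: [0.001, 0.771, 0.637, 0.001]
force: [0.4, 2.4, 5.0]
width: 0.226
[0.52695928 0.04316079 0.10763125] [0.20969004 2.66738896 5.81329726] [0.43364707 0.12977214 0.06642697] 0.22678677465469582
[  646.74145356 -1026.1251251 ] [337.83885546 309.60594143]
```

View pics/c7.png

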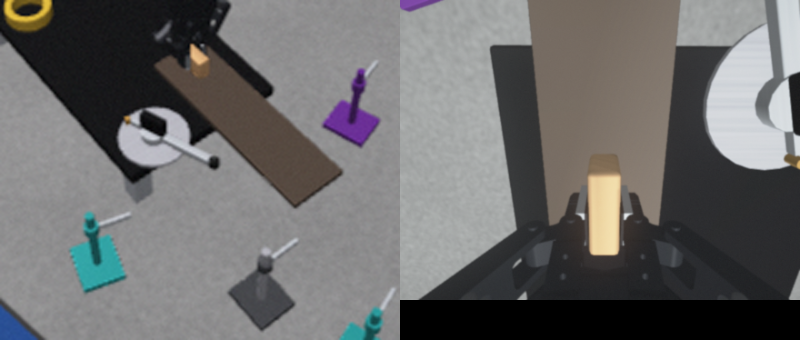

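The scene shows the panel's front corners at (337.5,293) and (360.5,276.5), short of the grey pointer tip (339,310). The stop still points out with its tail at the stud. I'll measure the remaining gap.

```bash
cat > gap.py <<'E'
import sys
from h import *
xs=np.array([np.cos(np.radians(78.9)),np.sin(np.radians(78.9))])
im,K,T=load("s"+sys.argv[1])
e=im[225:350,300:390];cv2.imwrite(f"pics/e{sys.argv[1]}.png",cv2.resize(e,None,fx=6.4,fy=6.4,interpolation=2)[:600*10//10][:600+200][:800])
if len(sys.argv)>2:
    P=np.array(eval(sys.argv[2]))/6.4-.5+.5/6.4+[300,int(sys.argv[3]) if len(sys.argv)>3 else 225]
    f=plane(P[:2],.1,K,T)[:,:2];t=plane(P[2:],.098,K,T)[:,:2];print(f.round(4),t.round(4),"front w",np.linalg.norm(f[0]-f[1]),"gap",t@xs-f.mean(0)@xs)
E
sed -i 's/e=im\[225:350,300:390\].*/e=im[270:350,300:390];cv2.imwrite(f"pics\/e{sys.argv[1]}.png",cv2.resize(e,None,fx=6.4,fy=6.4,interpolation=2))/; s/else 225/else 270/' gap.py
python3 gap.py 7
```

```text
(no output)
```

View pics/e7.png

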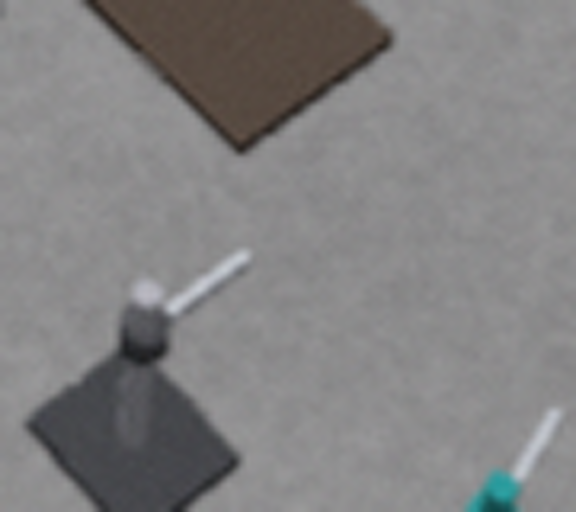

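The enlarged crop shows the panel's top front corners at (239,146) and (391,35), and the pointer tip at (248,254).

```bash
python3 gap.py 7 '[(239,146),(391,35),(248,254),(175,308)]'
```

```text
[[0.6256 0.3112]
 [0.5381 0.3277]] [[0.6634 0.3439]
 [0.7023 0.3362]] front w 0.08909907156843347 gap [0.03966702 0.0396527 ]
```

```bash
python3 -m handwheel '{"linear":[[0.015,0.08,0],[0.03,0.15,0],[0.039,0.197,0],[0.039,0.197,0],[0.039,0.197,0]],"twist":[[0,0,0],[0,0,0],[0,0,0],[0,0,0],[0,0,0]],"jaw":[0,0,0,0,0]}'
python3 -m handwheel '{"linear":[[0,0,0],[0,0,0],[0,0,0],[0,0,0],[0,0,0]],"twist":[[0,0,0],[0,0,0],[0,0,0],[0,0,0],[0,0,0]],"jaw":[0,0,0,0,0]}'
python3 - <<'E'
from h import *
shot("scene","s8");st=status.get_state();print(st["ee_pos"],st["force"],st["ft_torque"],st["width"])
E
python3 gap.py 8
```

```text
time_s: 12.1
ee_pos: [0.5349, 0.0829, 0.1076]
tool_rot: [0.0, 0.771, 0.637, 0.001]
force: [0.5, 3.9, 4.5]
width: 0.216
time_s: 12.6
ee_pos: [0.5349, 0.0828, 0.1076]
tool_rot: [0.0, 0.771, 0.637, 0.002]
force: [0.2, 4.1, 5.2]
width: 0.231
[0.53487748 0.08285916 0.10764624] [-0.33782919  4.86874619  5.73327328] [ 0.69375638 -0.01447335 -0.00100757] 0.22393253909043673
```

View pics/e8.png

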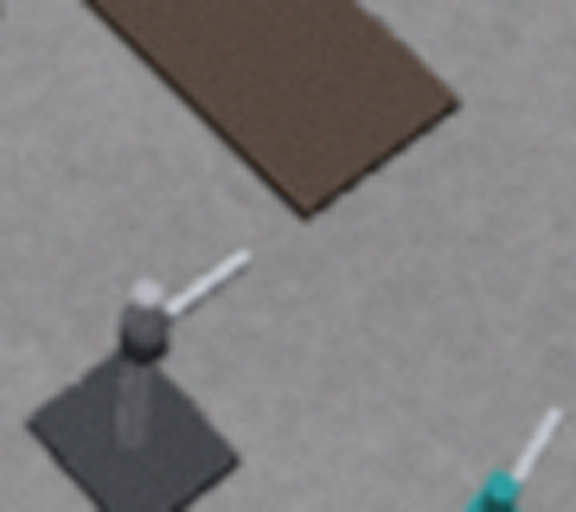

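Now the top corners are at (305,210) and (459,97), in line with the pointer (248,254). I'll compute the gap and check that the stop stayed put.

```bash
python3 gap.py 8 '[(305,210),(459,97),(248,254),(175,308)]'
python3 - <<'E'
from h import *
a,K,T=load("s7");b,_,_=load("s8")
ax=plane([(297,271)],.105,K,T)[0]-[.658,.087,0];print("arm dir deg",np.degrees(np.arctan2(ax[1],ax[0])),np.hypot(*ax[:2]))
print("stop area change s7-s8",np.abs(a[240:285,240:305].astype(int)-b[240:285,240:305]).mean())
c,_,_=load("scene0")
for n,(x,y) in dict(tape=(204,195),bottle=(168,155),tin=(442,265),bowl=(429,322),gauge=(321,337)).items():print(n,np.abs(c[y-14:y+14,x-14:x+14].astype(int)-b[y-14:y+14,x-14:x+14]).mean().round(2))
E
```

```text
[[0.6326 0.35  ]
 [0.5454 0.3675]] [[0.6634 0.3439]
 [0.7023 0.3362]] front w 0.08890033309305613 gap [-0.00030699 -0.0003213 ]
arm dir deg 97.38480245075381 0.1014850522244371
stop area change s7-s8 1.882962962962963
tape 5.69
bottle 10.1
tin 11.7
bowl 7.17
gauge 7.62
```

```bash
python3 -c "
from rig import job_done,status
print(job_done());print(status.get_state()['time_s'])"
```

```text
the job is handed in; nothing more can be done
None
the job is handed in; nothing more can be done
```

I turned the swing stop clear, slid the panel out until its front edge was level with the grey gauge's pointer, and handed in at about 12.7 s. The gripper still holds the panel, flat on the stand with about 5 N down.

- **Stop:** I turned the knob clockwise to about 1.21 rad. While gripped, the close view showed the stud in line with the tail to within about 1°. A coarser check afterwards from the scene camera gave about 1.24 rad. That disagrees slightly, but it is within that view's pixel error.
- **Panel position:** the last scene view put the front edge 0.3 mm past the pointer. The wrist and arm estimate put it about 1 mm short. The panel was never lifted; tool height stayed at 107.6 mm during the slide.
- **Forces:** the highest contact force I read was about 19 N.
- **Other things:** no path came near the tape, bottle, tin or bowl. My before/after image comparison of them proved nothing, because the brightness changed everywhere, including at the untouched gauge (differences of 6 to 12 grey levels).

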